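Pack up the finds case

ROBOT

A 6-joint arm with a two-finger parallel gripper is mounted at the origin on a cart in front of the work surface, level with it; the furniture and walls round the work are solid. World frame = base frame: x ahead of the robot, y to its left, z up, the work surface at z = 0. Lengths are in m, angles in rad, forces in N, time in s.
With the tool pointing down it reaches from about 0.2 to 0.875 m from the base axis. Payload 3.4 kg.
Tool frame: the origin (TCP) lies between the finger pads; the fingertips stand 25 mm ahead of it and the grasp point (between the pads) lies 6 mm ahead of it (r.nose_length is the z of the fingertips in the tool frame, in m); z points along the fingers, y is the line along which they close (so a half turn about z gives the same grasp; the last joint's range is limited). The gripper opens to 94 mm and grips with 3 to 60 N. Pads are 16 mm wide; open, the fingers measure 119 mm over their backs; the gripper's body (75 mm by 177 mm) begins 78 mm behind the grasp point.
Start: joints at [1.22, 0.276, 1.505, -0, 1.361, -0.121], TCP at [0.131, 0.56, 0.23] pointing down, gripper open.
Joint ranges: [-2.89, 2.89], [-0.75, 2.08], [0.22, 2.7], [-1.18, 4.32], [0.11, 2.71], [-2.7, 2.7]. Speed limits (rad/s): [2.57, 2.57, 3.14, 3.14, 3.14, 3.14].

INTERFACE

Orientations are given as a unit quaternion [w, x, y, z].
In Python, from plant import r, gripper_to, inverse_kinematics, vision, models, telemetry gives the robot as it stands. Calls block until the motion is done:
- r.move_to(position, orientation): joint-space move of the TCP to a pose.
- r.move_l(position, rot=None, vel=0.15, guard=None): straight line of the TCP; rot=None keeps the orientation; vel is the mean speed in m/s. With guard (N) it stops when the force on the tool has changed by that much, and returns True; else False.
- r.movej(angles): joint-space move.
- gripper_to(opening, f_grip=None): finger opening in m; f_grip is the grip in N (None keeps the last); returns when the fingers have stopped.
- r.hold(seconds).
- inverse_kinematics(position, orientation): joint angles nearest the present ones, or None.
- vision.snapshot(name): name is "side" or "top"; returns the picture (384x512x3 uint8, red, green, blue); there is no depth.
- vision.get_calibration(name): a dict with "fx", "fy", "cx", "cy" (pixels), "position" and "orientation" of the camera in the world. Camera axes: x right, y down, z forward; pixel columns grow to the right and rows downward; lengths in m; the calibration is good to about 2 mm. A picture is of the moment at which its call begins. get_calibration takes no time and is no camera call.
A pose or a line that the arm cannot do raises r.PlanningError and nothing moves.
- r.sign_off(): hands the job in; it is judged then, once.
Trained networks look in the newest picture that a camera, given by its name, has taken for a name from the list of things; names that differ only in an ending like _2 or _b are one class to them, and where a whole thing is asked for, a point or a joint stands for the part that bears it (a point fixed in the world has none). Each returns a list of dicts, best first, with "score" (0 to 1); they miss things now and then, are a little off and sometimes report something else, mostly with a low value. They report only what shows in the picture. A call takes as long as a camera call. They do not tell look-alikes from the thing itself.
- models.boxes_of(thing, camera): "at" ([x, y, z] in m, in world coordinates, good to about 4 mm: the middle of the surface that is visible of it).
- models.regions_of(thing, camera): "pixels" (384x512 bool, what is visible of it).
- models.mark_of(thing, camera): "at" ([x, y, z] in m, in world coordinates, good to about 4 mm: a listed point, or the origin of a listed thing).
Readings, each from a call of its own:
- telemetry.current_t(): time.
- telemetry.current_joints(): joint angles.
- telemetry.current_dq(): joint speeds.
- telemetry.current_joint_efforts(): joint torques, N m.
- telemetry.current_ee_pos(): TCP position.
- telemetry.current_tool_rot(): TCP orientation.
- telemetry.current_wrist_force(): force on the tool from outside, world axes, zero at the start.
- telemetry.current_torque(): the same for the moment, N m.
- telemetry.current_opening(): finger opening in m.
- telemetry.current_finger_force(): force on a finger pad.
Only numpy, scipy, OpenCV 4.12 (cv2) and the standard library are available. Lean on these libraries where they do the work, as an engineer would, in place of code of your own. Each camera call takes 0.05 s, during which the arm holds its last target. There are 200 camera calls.

TASK

The finds are back in the grey transport case, so close it up: pushing with the fingertips only and gripping nothing, first fold the upright retainer flap all the way down over them, then swing the lid shut over it and press its front edge down until both snap latches have caught and the lid sits flush. Do not slam the lid, pick nothing up, and leave the finds in their nests and the things around the case where they are.

Things in the scene. Friction and masses are not known exactly. Their poses are not given: they have to be found in the camera images.
- case: grey hard-shell transport case, fixed to the desk, base 200 mm deep (its x) x 260 mm wide (its y) x 65 mm high. Origin: centre of its underside. Its x axis points level from the front side (carrying handle and two snap latches; handle and latches stand up to 32 mm out) to the rear side with the lid's hinges. Inside is a dark foam bed, top at 46 mm, with nests 20 mm deep. It stands with its front turned more or less to the robot's right.
- lid (a joint): angle of the lid about the rear edge: 0 = shut and flush, 1.57 = standing upright, at most 1.85 (leaning back). Stiff hinge: it stays where it is left, up to about 0.4 N m to turn. At about 0.05 the two snap latches on the front meet; 6 to 10 N down near the front edge drives it past them and it then snaps to below 0.005 and stays. It comes to a firm stop at 0.
- flap (a joint): angle of the retainer flap about its hinge along the front wall: 0 = folded down flat over the finds, 1.57 = upright, at most 1.75 (leaning out to the front). Stiff hinge: it stays where it is left, about 0.08 N m to turn; no catch. It comes to a firm stop at 0. While it stands up the lid jams on it.
- lid_hinge (a point): point on the lid's hinge axis, mid width, at the rear upper edge of the base, 65 mm above the desk; the axis runs along the case's y. The lid is a shell 200 mm long from this axis to its front edge, 260 mm wide; from its open underside (in the hinge plane) to its outer face it is 28.5 mm deep, and filled with a dark foam liner that the fingers leave alone.
- lid_edge (a point): point on the lid's flat outer face (low ribs of 1 mm) (upper face when shut), mid width, 180 mm from the hinge axis, 20 mm short of the front edge; it moves with the lid. With the lid upright it faces away from the flap.
- flap_hinge (a point): point on the flap's hinge axis, mid width, inside the front wall, 60.5 mm above the desk; the axis runs along the case's y. The flap is a bare aluminium panel, 216 mm wide, reaching 117.5 mm from this axis, 3 mm thick, wholly covered on the side that turns down by a 10 mm dark foam pad, which the fingers leave alone; a low lip, 2 mm high, runs along its free edge.
- flap_edge (a point): point on the bare outer face (upper face when folded down) of the flap, mid width, 105 mm from its hinge axis; it moves with the flap. With the flap upright this face looks to the front, away from the lid.
- sherd_1: reddish pottery sherd 47x61x16 mm, loose in a foam nest under the flap; origin at the centre of its underside
- sherd_2: brown pottery sherd 39x54x14 mm, loose in the middle nest; origin at the centre of its underside
- flint_flake: dark flint flake 27x44x14 mm, loose in the third nest; origin at the centre of its underside
- scale_bar: chequered photo scale bar 22x200x8 mm, loose in the long trough at the rear of the foam; origin at the centre of its underside
- brush: bystander: wooden brush 31x201x16 mm lying on the desk left of the case; origin at the centre of its underside
- loupe: bystander: black loupe, 42 mm across and 36 mm high, standing on the desk left of the case; origin at the centre of its underside
- powder_jar: bystander: white jar with a red lid, 57 mm across and 68 mm high, standing on the desk beyond the case; origin at the centre of its underside
Things that resemble listed ones, but are neither listed nor needed, are in the scene too. Of the things that look like the scale_bar, the larger one is meant.

How it is judged:
On the way, in this order (a step that is already met when the one before it is completed fails the run):
1. the flap is folded down flat while the lid still stands open (value of joint flap below 0.06 rad and value of joint lid above 1 rad), for 0.2 s.
2. the lid is shut and has snapped past the latches over the folded flap (value of joint lid below 0.015 rad and value of joint flap below 0.06 rad), for 0.2 s.
At the end, for the whole second after the job is handed in: Lid snapped shut (joint below 0.015 rad, about 3 mm at its front edge) and still, flap folded down (below 0.06 rad), the four finds in their nests and the three bystanders within 20 mm of where they stood (all of step 2 and not (velocity of joint lid above 0.05 rad/s) and velocity of joint lid above -0.05 rad/s and z of each of sherd_1, sherd_2, flint_flake, scale_bar in the frame of case below 0.04 m and distance of each of sherd_1, sherd_2, flint_flake, scale_bar, brush, loupe, powder_jar from where it was at the start of the episode below 0.02 m); the robot touches nothing.
It fails at once if one of the finds was lifted or shifted by more than 20 mm (distance of any of sherd_1, sherd_2, flint_flake, scale_bar from where it was at the start of the episode above 0.02 m).
It fails at once if a bystander was moved by more than 20 mm (distance of any of brush, loupe, powder_jar from where it was at the start of the episode above 0.02 m).
It fails at once if the lid was slammed (closing faster than 3 rad/s) (velocity of joint lid below -3 rad/s).
It fails at once if the flap or the lid was gripped (a finger pressed on its foam side) (contact force between the fingers and flap_c2 above 2 N or contact force between the fingers and lid_c11 above 2 N).
It fails at once if the arm was used on the lid or flap instead of the fingers (contact force between the arm and lid above 5 N or contact force between the arm and flap above 5 N).
It also fails if it takes over 54 s, if anything falls off the work surface, if the arm or the gripper's body presses on something with over 40 N, if the wrist force passes 120 N, or if a joint passes its speed limit or range.

## Working session

There is one attempt and no reset: what is moved stays moved. The work goes in short steps, each a Python script; the robot and the scene stay as the last script left them, time stands still between calls to the robot, and variables do not carry over. Pictures are saved under pics/ and viewed, at most 10 in all, crops included, and the job is handed in when it is done.

```bash
ls; mkdir -p pics
python3 - <<'E'
from plant import r,vision,models,telemetry
import cv2,numpy as np
a=[vision.snapshot(n) for n in("side","top")]
for n,i in zip(("side","top"),a): cv2.imwrite(f"pics/{n}0.png",i[...,::-1])
for c in("side","top"):
  k=vision.get_calibration(c);print(c,{x:np.round(v,3).tolist() for x,v in k.items()})
  for t in("case","lid_hinge","lid_edge","flap_hinge","flap_edge","scale_bar","brush","loupe","powder_jar"):
    print(t,[(round(d["score"],2),np.round(d["at"],3).tolist()) for d in models.mark_of(t,c)[:3]])
print(telemetry.current_t(),telemetry.current_tool_rot(),r.nose_length)
E
```

```text
pics
side {'fx': 389.057, 'fy': 389.057, 'cx': 257.444, 'cy': 188.649, 'position': [0.018, -0.07, 0.765], 'orientation': [-0.26, 0.683, -0.64, 0.237]}
case [(0.71, [0.501, -0.038, 0.002]), (0.46, [0.774, -0.172, -0.003])]
lid_hinge [(0.64, [0.524, 0.06, 0.064])]
lid_edge [(0.79, [0.532, 0.083, 0.249])]
flap_hinge [(0.69, [0.48, -0.133, 0.063])]
flap_edge [(0.96, [0.483, -0.129, 0.163])]
scale_bar [(0.9, [0.515, 0.024, 0.025]), (0.8, [0.479, -0.289, -0.004]), (0.64, [0.773, -0.176, -0.004])]
brush [(0.59, [0.549, 0.25, -0.0])]
loupe [(0.77, [0.419, 0.229, 0.002])]
powder_jar [(0.68, [0.774, -0.175, -0.003])]
top {'fx': 416.12, 'fy': 416.12, 'cx': 244.681, 'cy': 194.209, 'position': [0.492, -0.033, 1.052], 'orientation': [-0.039, 0.712, -0.7, 0.04]}
case [(0.87, [0.501, -0.041, -0.001])]
lid_hinge [(0.67, [0.524, 0.055, 0.068])]
lid_edge [(0.96, [0.53, 0.084, 0.24])]
flap_hinge [(0.75, [0.481, -0.132, 0.059])]
flap_edge [(0.59, [0.484, -0.128, 0.168])]
scale_bar [(0.71, [0.48, -0.285, 0.002]), (0.62, [0.512, 0.02, 0.027])]
brush [(0.75, [0.551, 0.257, 0.001])]
loupe [(0.62, [0.418, 0.227, -0.003])]
powder_jar [(0.72, [0.774, -0.175, 0.001])]
1.0 [6.35776685e-06 1.14626981e-01 9.93408604e-01 3.14533119e-05] 0.025
```

View pics/side0.png

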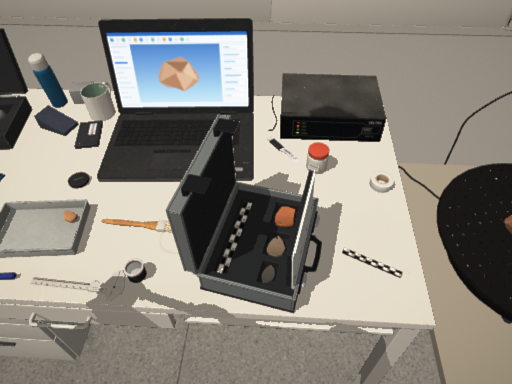

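View pics/top0.png

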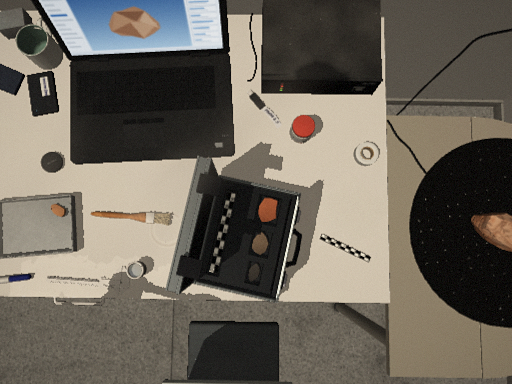

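The case is at side (255,240), with its lid standing at (205,195) and the bare flap at (303,225). 

Look-alikes:
- **Case:** the grey tray at side (40,225) and the laptop at (180,90). Neither has a handle or a flap.
- **Scale bar:** (235,238) lies in the trough and is the one meant. (372,262) on the desk is the decoy.

I choose the lid and flap of the case with the handle and finds, and will check them in one close crop.

```bash
cat > h.py <<'E'
import numpy as np
from scipy.spatial.transform import Rotation as R
from plant import r,gripper_to,inverse_kinematics,vision,models,telemetry
LH=np.array([.524,.0575]); FH=np.array([.4805,-.1325])   # mean of both cameras
X=np.array([*(LH-FH)/np.linalg.norm(LH-FH),0]); Z=np.array([0,0,1.]); Y=np.cross(Z,X)
FLAP=np.array([*FH,.0605]); LID=np.array([*LH,.065])
def pose(tip,s,phi,flip=1):   # fingers tilted by phi towards s*X, closing line along case y
    z=s*np.sin(phi)*X-np.cos(phi)*Z; y=flip*Y
    q=R.from_matrix(np.c_[np.cross(y,z),y,z]).as_quat()
    return tip-r.nose_length*z, np.r_[q[3],q[:3]]
def arc(o,s,d,f,th,phi,gap=0,y=0):  # fingertip centre touching a face at angle th, distance d from hinge o
    u=s*np.cos(th)*X+np.sin(th)*Z; n=-s*np.sin(th)*X+np.cos(th)*Z
    return o+d*u+n*(f+gap+.008*abs(np.sin(th-phi)))+y*Y
def flap(th,gap=0,phi=.4): return arc(FLAP,1,.088,.001,th,phi,gap)
def lid(th,gap=0,phi=.4): return arc(LID,-1,.183,.0285,th,phi,gap)
E
python3 - <<'E'
from h import *; import cv2
im=cv2.imread("pics/side0.png")[110:310,160:340]
cv2.imwrite("pics/crop.png",cv2.resize(im,None,fx=3,fy=3))
print("X",X)
for f in(1,-1):
  for n,s,fn in(("flap",1,flap),("lid",-1,lid)):
    for phi in (.4,.2,0):
      print(f,n,phi,[None if q is None else np.round(q,1).tolist() for q in (inverse_kinematics(*pose(fn(t,g,phi),s,phi,f)) for t,g in((1.57,.05),(1.0,0),(0,0),(0,.15)))])
E
```

```text
X [0.22317305 0.97477884 0.        ]
1 flap 0.4 [[-0.8, 0.3, 1.7, 0.3, 1.4, 2.5], [-0.6, 0.3, 1.8, 0.4, 1.3, 2.6], [-0.5, 0.3, 1.9, 0.4, 1.1, 2.6], None]
1 flap 0.2 [[-0.7, 0.2, 1.7, 0.2, 1.3, 2.6], None, None, None]
1 flap 0 [None, None, None, None]
1 lid 0.4 [[0.4, 0.4, 1.3, -0.3, 1.7, -2.6], None, None, None]
1 lid 0.2 [[0.3, 0.3, 1.4, -0.2, 1.6, -2.7], None, None, None]
1 lid 0 [None, None, None, None]
-1 flap 0.4 [[-0.8, 0.3, 1.7, 0.3, 1.4, -0.7], [-0.6, 0.3, 1.8, 0.4, 1.3, -0.5], [-0.5, 0.3, 1.9, 0.4, 1.1, -0.6], [-0.5, 0.2, 1.7, 0.4, 1.4, -0.4]]
-1 flap 0.2 [[-0.7, 0.2, 1.7, 0.2, 1.3, -0.5], [-0.5, 0.2, 1.8, 0.2, 1.2, -0.3], [-0.4, 0.3, 1.9, 0.2, 1.0, -0.3], [-0.4, 0.2, 1.7, 0.2, 1.4, -0.2]]
-1 flap 0 [[-0.5, 0.2, 1.7, -0.0, 1.2, -0.3], [-0.3, 0.2, 1.8, -0.0, 1.2, -0.1], [-0.2, 0.3, 1.9, -0.0, 1.0, -0.0], [-0.2, 0.2, 1.6, -0.0, 1.3, -0.0]]
-1 lid 0.4 [[0.4, 0.4, 1.3, -0.3, 1.7, 0.6], [0.1, 0.3, 1.5, -0.4, 1.5, 0.4], [-0.1, 0.3, 1.8, -0.4, 1.1, 0.4], [-0.1, 0.2, 1.6, -0.4, 1.4, 0.2]]
-1 lid 0.2 [[0.3, 0.3, 1.4, -0.2, 1.6, 0.5], [-0.0, 0.2, 1.6, -0.2, 1.4, 0.2], [-0.2, 0.3, 1.8, -0.2, 1.0, 0.1], [-0.2, 0.1, 1.6, -0.2, 1.4, 0.0]]
-1 lid 0 [[0.1, 0.2, 1.5, -0.0, 1.4, 0.4], [-0.2, 0.2, 1.6, -0.0, 1.4, 0.1], [-0.4, 0.3, 1.8, -0.0, 1.0, -0.2], [-0.4, 0.1, 1.6, -0.0, 1.4, -0.2]]
```

View pics/crop.png

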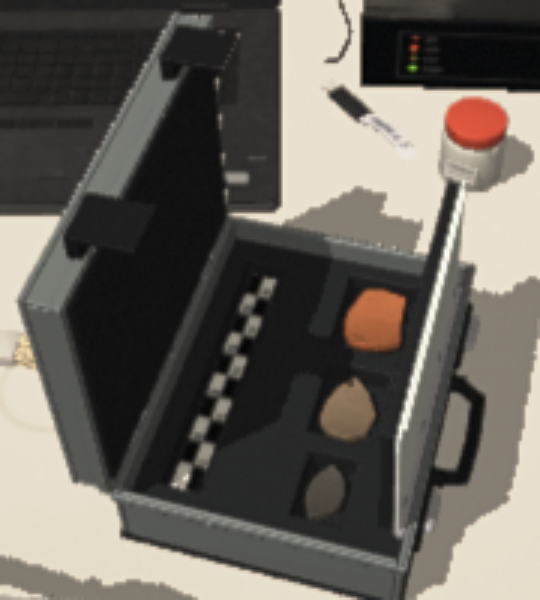

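The crop shows the right case: lid upright on the left with its latch hooks at (205,50) and (110,225), bare flap upright at (435,350), handle at (470,440), finds in their nests. Now I fold the flap.

Run:
```python
from h import *; import cv2
P=lambda tip:pose(tip,1,.4,-1)
gripper_to(0.0)
p=telemetry.current_ee_pos(); r.move_l([p[0],p[1],.45],vel=.25)
r.move_to(*P(flap(1.57,.05)+.2*Z))
r.move_l(P(flap(1.57,.05))[0],vel=.25)
print("t",telemetry.current_t(),telemetry.current_wrist_force())
for th in np.arange(1.5,.0,-.2):
    g=r.move_l(P(flap(th))[0],vel=.1,guard=15)
    print(round(th,2),g,np.round(telemetry.current_wrist_force(),1))
    if g: break
else:
    print(r.move_l(P(flap(0,-.006))[0],vel=.04,guard=8),np.round(telemetry.current_wrist_force(),1))
    print("tip",telemetry.current_ee_pos()-P(flap(0))[0])
    r.move_l(P(flap(0,.04))[0],vel=.15)
cv2.imwrite("pics/f1.png",vision.snapshot("side")[...,::-1])
for c in("side","top"):
  if c=="top":vision.snapshot(c)
  for t in("flap_edge","lid_edge"):print(t,[(round(d["score"],2),np.round(d["at"],3).tolist()) for d in models.mark_of(t,c)[:2]])
print(telemetry.current_t())
```

```text
t 7.3083 [-0.17108102 -1.02176827  0.51324458]
1.5 False [ 0.2 -0.2  0. ]
1.3 False [1.  0.2 0.3]
1.1 False [ 0.5  0.5 -0.1]
0.9 False [ 0.8  0.4 -0.5]
0.7 False [-0.  -0.   0.9]
0.5 False [ 0.6 -0.3 -0.5]
0.3 False [ 0.1 -0.2 -0.2]
0.1 False [ 0.5  0.3 -0. ]
True [-2.2 -2.3  9.3]
tip [ 0.00077983 -0.00061923 -0.00246656]
flap_edge [(0.95, [0.504, -0.035, 0.059])]
lid_edge [(0.64, [0.529, 0.087, 0.247]), (0.45, [0.506, -0.033, 0.059])]
flap_edge [(0.83, [0.502, -0.03, 0.06])]
lid_edge [(0.74, [0.532, 0.082, 0.241])]
11.4333
```

View pics/f1.png

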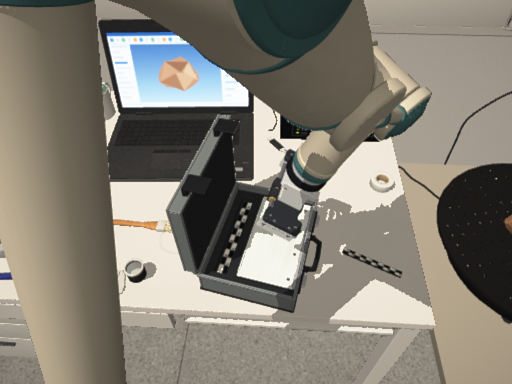

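The flap lies flat: the white panel is at (275,258), and both cameras put its edge at z≈0.06. The lid is still upright at (205,195). Now I go over it and close it from the rear.

Run:
```python
from h import *; import cv2
P=lambda tip:pose(tip,-1,.4,-1)
p=telemetry.current_ee_pos(); r.move_l([p[0],p[1],.47],vel=.25)
r.move_to(*P(lid(1.57,.05)+.2*Z))
print("t",telemetry.current_t())
r.move_l(P(lid(1.57,.05))[0],vel=.2)
for th in np.r_[np.arange(1.5,.2,-.2),.1]:
    g=r.move_l(P(lid(th))[0],vel=.1,guard=18)
    print(round(th,2),g,np.round(telemetry.current_wrist_force(),1))
    if g: break
else:
    print(r.move_l(P(lid(0,-.008))[0],vel=.03,guard=22),np.round(telemetry.current_wrist_force(),1))
    print("tip",telemetry.current_ee_pos()-P(lid(0))[0])
    r.hold(.3)
    r.move_l(P(lid(0,.15))[0],vel=.15)
cv2.imwrite("pics/l1.png",vision.snapshot("side")[...,::-1])
for c in("side","top"):
  if c=="top":vision.snapshot(c)
  for t in("lid_edge",):print(t,[(round(d["score"],2),np.round(d["at"],3).tolist()) for d in models.mark_of(t,c)[:2]])
print(telemetry.current_t())
```

```text
t 13.9667
1.5 False [-0.5 -0.3 -0.9]
1.3 False [-0.3  0.4 -0.9]
1.1 False [ 0.2 -0.4 -0.2]
0.9 False [0.6 0.  0.6]
0.7 False [-0.2 -0.1  0.5]
0.5 False [-0.3  0.   0.5]
0.3 False [ 0.3  0.1 -0.4]
0.1 False [ 0.2  0.2 -0.8]
True [-0.3  3.2  9.7]
tip [ 0.00077796  0.00094788 -0.00043365]
lid_edge [(0.83, [0.488, -0.116, 0.096])]
lid_edge []
21.9083
```

View pics/l1.png

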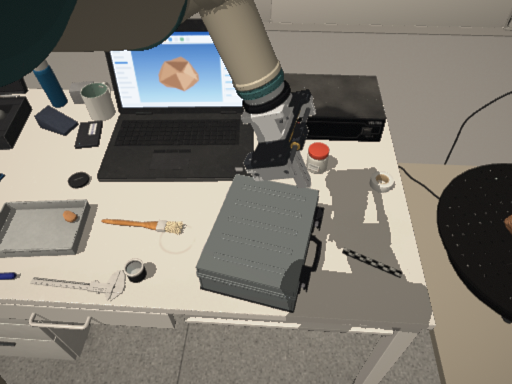

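The lid lies closed over the case, with its top at (262,235) and front edge at (310,250), and the bystanders look untouched. A light touch will show whether it stays at flush height without load, then a firmer press.

Run:
```python
from h import *
P=lambda tip:pose(tip,-1,.4,-1)
r.move_l(P(lid(0,.012))[0],vel=.15)
r.hold(.2)
for g in(3,25):
    print(r.move_l(P(lid(0,-.012))[0],vel=.02,guard=g),telemetry.current_ee_pos()-P(lid(0))[0],np.round(telemetry.current_wrist_force(),1))
r.move_l(P(lid(0,.012))[0],vel=.05); r.hold(.2)
print(r.move_l(P(lid(0,-.012))[0],vel=.02,guard=3),telemetry.current_ee_pos()-P(lid(0))[0])
r.move_l(P(lid(0,.15))[0],vel=.15)
vision.snapshot("side")
for t in("brush","loupe","powder_jar"):print(t,[np.round(d["at"],3).tolist() for d in models.mark_of(t,"side")[:1]])
print(telemetry.current_t())
```

```text
True [ 2.20930194e-05 -6.07069950e-05 -8.48032272e-05] [0.1 1.  4.4]
True [ 3.33849253e-05 -1.55143550e-04 -4.69852154e-04] [-1.   2.9 10. ]
True [ 3.09081262e-05 -6.81287934e-05 -9.47420294e-05]
brush [[0.547, 0.249, -0.003]]
loupe [[0.42, 0.232, 0.0]]
powder_jar [[0.774, -0.172, -0.0]]
26.8667
```

```bash
python3 -c "
from h import *
r.hold(.3);print(r.sign_off())"
```

```text
the job is handed in; nothing more can be done
None
```

The flap is folded flat and the lid is shut: it stayed at flush height under light touches before and after a firm press, so I take both latches as caught. The bystanders measured in place, no find was touched, and the job was handed in at about 27 s.

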